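# Sort two tube sleeves and hold the good one flush on a sprung gauge pin

## Robot

A 7-joint arm with a two-finger parallel gripper is mounted at the origin on the work surface. World frame = base frame: x ahead of the robot, y to its left, z up, the work surface at z = 0. Lengths are in m, angles in rad, forces in N, time in s.
With the tool pointing down it reaches from about 0.35 to 0.9 m from the base axis. Payload 8.1 kg.
Tool frame: the origin (TCP) lies on the front face of the gripper's body, between the roots of the fingers; the fingertips stand 73 mm ahead of it and the grasp point (between the pads) lies 54 mm ahead of it (bot.nose_length is the z of the fingertips in the tool frame, in m); z points along the fingers, y is the line along which they close (so a half turn about z gives the same grasp; the last joint's range is limited). The gripper opens to 85 mm and grips with 20 to 120 N. Pads are 22 mm wide; open, the fingers measure 114 mm over their backs; the gripper's body (76 mm by 85 mm) begins 54 mm behind the grasp point. The pads swing forward as they close: fully open they stand 13 mm farther back than shut.
Start: joints at [1.231, 0.434, 0.025, 1.573, -0.012, 1.134, -0.075], TCP at [0.147, -0.608, 0.304] pointing down, gripper open.
Joint ranges: [-2.62, 2.62], [-0.44, 2.09], [-1.27, 1.32], [0.08, 2.57], [-1.32, 4.46], [0.12, 2], [-2.74, 2.74]. Speed limits (rad/s): [2.22, 2.22, 3.01, 3.01, 3.14, 3.14, 3.14].

## Interface

Orientations are given as a 3x3 rotation matrix whose columns are the frame's x, y, z axes.
In Python, from bench import bot, capture, calibration, finish_job gives the robot as it stands.
- The arm moves only by the shell command python3 -m pendant 'ROWS' [OPENING] [FORCE]. ROWS is JSON, a list of rows, each a list of 4 numbers: the shift along the tool's x, y, z each as a share of 200 mm, from -1 to 1, then the turn about the tool's z as a share of 180 degrees, from -1 to 1. A call has exactly 5 rows; each row is the pose to reach, as a shift and turn from the pose commanded when the call began, along the tool's axes at that moment, turning the shorter way round; what a row does not reach only later rows make up. A row lasts 1/12 s, in which the tool goes at most 41.7 mm and 7.16 degrees, less where a joint would pass 70% of its speed; a pose out of reach is approached as far as the arm can. A call with a number of a shift or a turn outside -1 to 1 is refused whole. A call with a gripper value outside its range is refused whole. OPENING is the closure, from -1 (fully open) to 1 (shut), set as the call begins (- or left out, the last holds). The fingers move at their own pace and stop on an object; FORCE is the grip in N (left out, the last holds). Time passes only in rows, so rows that repeat a pose let the fingers close, or fill a call up. It gives the time, the measured TCP pose, the force, the opening and the grip force at its end, in the units of the state.
- bot.read_state(): the state, without advancing time (a new reading comes with each control period).
- capture(name): name is "scene" or "top"; returns (picture, depth): 400x640x3 uint8, red, green, blue; 400x640 float32, m along the optical axis (not along the pixel's ray), 0 where there is no reading.
- calibration(name): a dict with "vfov" (degrees; the focal length in pixels is half the picture's height over the tangent of half this angle, whatever the lens; pixels are square), "cx", "cy" (the principal point, pixels), "rvec" (rotation vector, rad) and "tvec" (3), from world to camera coordinates, as OpenCV has them. Camera axes: x right, y down, z forward; pixel columns grow to the right and rows downward; lengths in m; the calibration is good to about 2 mm. A picture is of the moment at which its call begins. calibration takes no time and is no camera call.
- finish_job(): hands the job in; it is judged then, once.
The state is a dict: "time": time; "joint_pos": joint angles; "joint_velocities": joint speeds; "joint_torque": joint torques, N m; "eef_pos": TCP position; "tcp_rot": TCP orientation; "wrist_force": force on the tool from outside, world axes, zero at the start; "wrist_torque": the same for the moment, N m; "width": opening from 0.0 (shut) to 1.0 (fully open); "grip_force": force on a finger pad.
Only numpy, scipy, OpenCV 4.12 (cv2) and the standard library are available. Lean on these libraries where they do the work, as an engineer would, in place of code of your own. Each camera call takes 0.05 s, during which the arm holds its last target. There are 200 camera calls.

## Task

Only one of the two orange tube sleeves is bored wide enough to go over the steel gauge pin: first put the narrow-bored one in the white reject tray and let go of it, then slide the other over the pin and push it, with the yellow sprung collar under it, down until the sleeve's top rim is level with the top of the pin. Finish while still holding it steadily pressed down there - do not let it spring back up or push it deeper - and leave the petri dish, the vial and the slide box where they are.

Things in the scene. Friction and masses are not known exactly. Their poses are not given: they have to be found in the camera images.
- wide_sleeve: the good sleeve: a plain orange plastic tube, open at both ends, outside diameter 34 mm, height 45 mm, bore 20 mm (wall 7 mm), 25 to 50 g; starts standing on the bench. It differs from the narrow sleeve only in its bore. Origin at the centre of its lower end, z along its axis (up)
- narrow_sleeve: the reject sleeve: the same orange tube, outside diameter 34 mm, height 45 mm, but bore only 12 mm (wall 11 mm), 25 to 50 g; does not go over the pin; starts standing on the bench. The two sleeves may start in either place. Origin at the centre of its lower end, z along its axis (up)
- wide_sleeve_top (a point): centre of the good sleeve's upper end, 45 mm above its origin
- gauge: the gauge, fixed to the bench: black round base, diameter 100 mm, 20 mm high, with an upright steel pin of diameter 16 mm in its middle, whose top 3 mm taper to diameter 10 mm. The pin's flat top is 81 mm above the bench. Origin at the centre of the base's underside, z up
- pin_top (a point): centre of the flat top of the gauge pin, 81 mm above the bench
- collar_top (a point): centre of the top face of the yellow sprung collar round the pin: outside diameter 44 mm, hole 18 mm. At rest its top is 46 mm above the bench (35 mm below the pin's top) and it stands 26 mm out of the black base, into which it sinks when pressed
- collar (a joint): travel of the yellow collar: 0 m at rest (up), grows as it is pressed down, stop at 0.018 m. Return spring: about 2.4 N at rest and 0.6 N more for each mm (about 8.4 N at 10 mm). A sleeve resting on the unpressed collar stands 10 mm above the pin's top, so it is level with the pin's top at 0.010 m
- reject_tray: white open square tray fixed to the bench, 130 x 130 mm outside, 16 mm high, walls and floor 4 mm thick. Origin at the centre of its underside, x and y along its sides, z up
- petri_dish: bystander: closed white petri dish, diameter 90 mm, 15 mm high, standing on the bench; origin at the centre of its underside
- vial: bystander: small glass vial with a cork, diameter 26 mm, 55 mm high, standing on the bench; origin at the centre of its underside
- slide_box: bystander: flat blue and black slide box, 55 x 85 x 22 mm, lying on the bench; origin at the centre of its underside, x along its 55 mm side
Not all that is in view belongs to the job. What is shaped like the gauge but purple is not meant.

How it is judged:
On the way, in this order (a step that is already met when the one before it is completed fails the run):
1. the narrow-bored sleeve lies or stands in the reject tray, let go (x of narrow_sleeve in the frame of reject_tray between -0.062 and 0.062 m and y of narrow_sleeve in the frame of reject_tray between -0.062 and 0.062 m and z of narrow_sleeve in the frame of reject_tray below 0.03 m and contact force between narrow_sleeve and the arm below 0.05 N and contact force between narrow_sleeve and the fingers below 0.05 N and linear speed of narrow_sleeve below 0.03 m/s), for 0.2 s.
2. the wide-bored sleeve is over the pin, its lower end at least 20 mm below the pin's top (horizontal distance between wide_sleeve and pin_top below 0.004 m and horizontal distance between wide_sleeve_top and pin_top below 0.005 m and z of wide_sleeve in the frame of pin_top below -0.02 m), for 0.1 s.
At the end, for the whole second after the job is handed in: robot still pressing: the wide sleeve over the pin, its top within 2.5 mm of the pin top's level, collar pressed 7 to 13 mm and still, robot bearing on the sleeve with over 2 N; the narrow sleeve at rest in the tray, untouched (all of step 1 and horizontal distance between wide_sleeve and pin_top below 0.004 m and horizontal distance between wide_sleeve_top and pin_top below 0.005 m and z of wide_sleeve_top in the frame of pin_top between -0.0025 and 0.0025 m and value of joint collar between 0.007 and 0.013 m and velocity of joint collar between -0.005 and 0.005 m/s and contact force between any of the fingers, the arm and wide_sleeve above 2 N); the arm keeps its last pose, push and grip.
It fails at once if the petri dish, the vial or the slide box was moved more than 20 mm (distance of any of petri_dish, vial, slide_box from where it was at the start of the episode above 0.02 m).
It also fails if it takes over 64 s, if anything falls off the work surface, if the arm or the gripper's body presses on something with over 40 N, if the wrist force passes 120 N, or if a joint passes its speed limit or range.

## Working session

There is one attempt and no reset: what is moved stays moved. The work goes in short steps, Python scripts to look and compute and a shell command to move; the robot and the scene stay as the last step left them, time stands still between calls to the robot, and variables do not carry over. Pictures are saved under pics/ and viewed, at most 10 in all, crops included, and the job is handed in when it is done.

```bash
mkdir -p pics
cat > h.py <<'E'
import numpy as np, cv2
from bench import bot, capture, calibration
def cam(n):
    c=calibration(n); f=200/np.tan(np.radians(c["vfov"])/2)
    R=cv2.Rodrigues(np.array(c["rvec"],float))[0]; t=np.array(c["tvec"],float)
    return f,c["cx"],c["cy"],R,t,c
def ray(n,u,v,z):
    f,cx,cy,R,t,_=cam(n); d=R.T@np.array([(u-cx)/f,(v-cy)/f,1]); o=-R.T@t
    return o+d*(z-o[2])/d[2]
def cloud(n,depth):
    f,cx,cy,R,t,_=cam(n); v,u=np.mgrid[:400,:640]
    p=np.stack([(u-cx)/f*depth,(v-cy)/f*depth,depth],-1); return (p-t)@R
E
python3 - <<'E'
from h import *
for n in("top","scene"):
    p,d=capture(n); cv2.imwrite(f"pics/{n}0.png",p[...,::-1]); np.savez(f"{n}0.npz",p=p,d=d); print(calibration(n))
    f,cx,cy,R,t,_=cam(n); print(-R.T@t,f)
print(bot.read_state())
E
```

```text
{'vfov': 50.80417629655071, 'cx': 321.1675393334157, 'cy': 196.8529205533325, 'rvec': array([ 2.11160698, -2.12089157,  0.163815  ]), 'tvec': array([0.02319371, 0.61139372, 0.88796283])}
[ 0.4432776  -0.00245255  0.98301433] 421.159407411812
{'vfov': 54.765975439550246, 'cx': 321.6825263890826, 'cy': 199.583461278252, 'rvec': array([ 0.90705888,  2.38278068, -1.19163172]), 'tvec': array([ 0.45647909, -0.18250176,  1.24742783])}
[1.08299553 0.51864649 0.59655909] 386.1196736831081
{'time': 0.1, 'joint_pos': array([ 1.23140555,  0.43517456,  0.02498459,  1.57399277, -0.01159228,
        1.1339953 , -0.07507986]), 'joint_velocities': array([-0.00012974, -0.00170511, -0.00039239, -0.00262367,  0.00206767,
        0.00168402,  0.0009334 ]), 'joint_torque': array([ 1.92065396e-03, -6.71746874e+01,  1.02725811e+00, -3.16902852e+01,
        1.57313776e-02,  7.23508027e-03,  1.09926873e-05]), 'eef_pos': array([ 0.14648564, -0.60723907,  0.30319646]), 'tcp_rot': array([[ 9.72108875e-01,  2.34529558e-01, -4.70363616e-04],
       [ 2.34529987e-01, -9.72107955e-01,  1.34524125e-03],
       [-1.41745377e-04, -1.41803533e-03, -9.99998985e-01]]), 'wrist_force': array([ 0.16890619, -0.24123843,  0.09559613]), 'wrist_torque': array([ 0.01609462,  0.05728082, -0.04864857]), 'grip_force': 0.0, 'width': 0.9987393505501461}
```

View pics/top0.png

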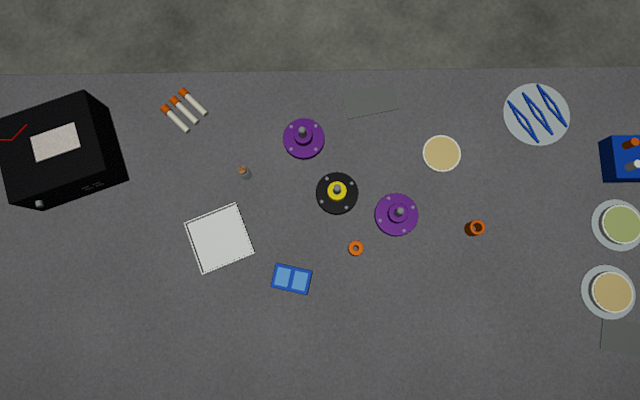

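View pics/scene0.png

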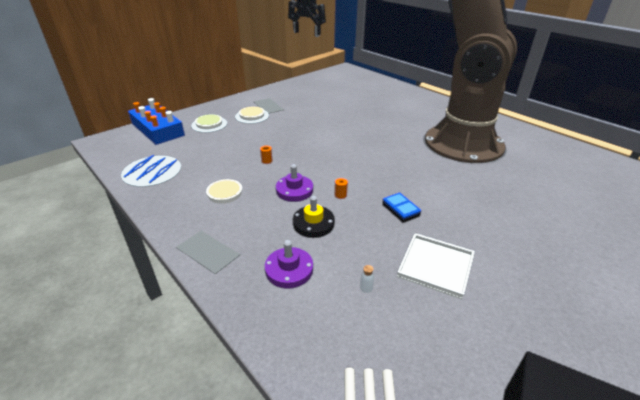

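The top view shows sleeves at (356,248) and (477,228), the gauge at (337,192), the tray at (219,238), the vial at (243,172), the slide box at (292,279) and the dish at (441,153). Next I measure positions and bores.

Run:
```python
from h import *
q=np.load("top0.npz"); p,d=q["p"],q["d"]; P=cloud("top",d)
hsv=cv2.cvtColor(p,cv2.COLOR_RGB2HSV)
m=cv2.inRange(hsv,(4,150,60),(16,255,255))
for c in cv2.findContours(m,cv2.RETR_EXTERNAL,cv2.CHAIN_APPROX_NONE)[0]:
    if cv2.contourArea(c)<60: continue
    x,y,w,h=cv2.boundingRect(c); print("orange",x,y,w,h)
    if 340<x<500: print(np.median(P[y:y+h,x:x+w][m[y:y+h,x:x+w]>0],0), ray("top",*cv2.minEnclosingCircle(c)[0],.045))
y=cv2.inRange(hsv,(24,150,80),(34,255,255)); y[:, :310]=0; y[:,370:]=0
c=max(cv2.findContours(y,0,1)[0],key=cv2.contourArea); print("collar",ray("top",*cv2.fitEllipse(c)[0],.046),cv2.fitEllipse(c))
b=cv2.inRange(p,(0,0,0),(45,45,45)); b[:, :305]=0; b[:,370:]=0;b[:165]=0;b[225:]=0
c=max(cv2.findContours(b,0,1)[0],key=cv2.contourArea); print("base",ray("top",*cv2.minEnclosingCircle(c)[0],.02),cv2.minEnclosingCircle(c))
w=cv2.inRange(p,(170,170,170),(255,255,255)); w[:190]=0;w[290:]=0;w[:,:170]=0;w[:,265:]=0
c=np.vstack(cv2.findContours(w,0,1)[0]); r=cv2.minAreaRect(c); print("tray",r,ray("top",*r[0],.016),[ray("top",*k,.016).round(3) for k in cv2.boxPoints(r)])
for n,u,v,z in [("vial",243,172,.05),("box",292,279,.022),("dish",441,153,.015),("pur",303,138,.05),("pur2",396,214,.05)]: print(n,ray("top",u,v,z),P[v,u])
s=np.hstack([cv2.resize(p[v-16:v+16,u-16:u+16],(390,390),interpolation=0) for u,v in((356,248),(477,228))]); cv2.imwrite("pics/bores.png",s[...,::-1])
```

```text
orange 348 240 16 16
[ 0.49806218 -0.05411296  0.04482746] [ 0.49864646 -0.0545656   0.045     ]
orange 465 220 20 16
[ 0.54350629 -0.31965819  0.04145214] [ 0.53988497 -0.31858503  0.045     ]
orange 622 138 17 11
collar [ 0.62772256 -0.01383637  0.046     ] ((336.40789794921875, 190.43014526367188), (18.846952438354492, 18.965221405029297), 75.98027038574219)
base [ 0.6265017  -0.01409731  0.02      ] ((336.40765380859375, 193.10421752929688), 21.20241928100586)
tray ((218.10345458984375, 237.75865173339844), (54.965824127197266, 57.5655517578125), 68.19859313964844) [0.52424382 0.25963173 0.016     ] [array([0.559, 0.348, 0.016]), array([0.609, 0.224, 0.016]), array([0.49 , 0.173, 0.016]), array([0.442, 0.294, 0.016])]
vial [0.67140763 0.19937507 0.05      ] [0.67033202 0.19842347 0.05439909]
box [0.43058159 0.08721504 0.022     ] [0.43058644 0.08718081 0.02236687]
dish [ 0.72224726 -0.26209145  0.015     ] [ 0.72263471 -0.26245206  0.01365556]
pur [0.75107656 0.0623849  0.05      ] [0.75214216 0.06260937 0.04676993]
pur2 [ 0.57254026 -0.1458754   0.05      ] [ 0.5726727  -0.14602235  0.04904409]
```

View pics/bores.png

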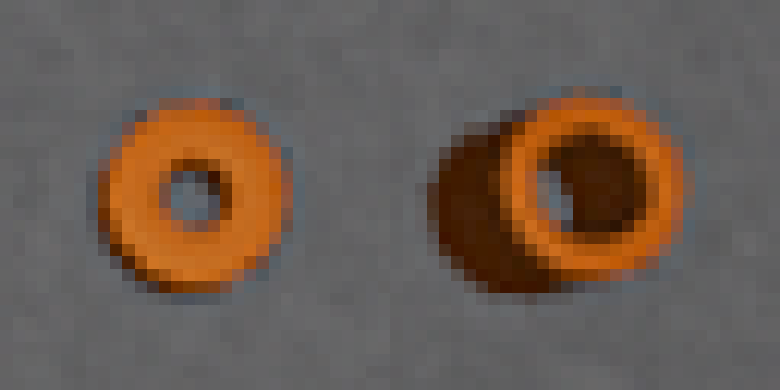

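The left sleeve at (356,248) has the narrow bore (about 6 px), and the right one at (477,228) has the wide bore (about 9 px). Now I refine the centres and begin moving toward the narrow one.

```bash
cat >> h.py <<'E'
def to(x,y,z):
    s=bot.read_state(); d=np.array([x,y,z])-s["eef_pos"]
    print("tool delta mm",(s["tcp_rot"].T@d*1000).round(1),"units",(s["tcp_rot"].T@d/.2).round(3),"pos",s["eef_pos"].round(4),"yaw",np.degrees(np.arctan2(s["tcp_rot"][1,0],s["tcp_rot"][0,0])).round(1),"w",round(s["width"],3),"grip",round(s["grip_force"],1),"F",s["wrist_force"].round(1),"j",s["joint_pos"].round(2),"t",s["time"])
def rings(p,tag=""):
    m=cv2.inRange(cv2.cvtColor(p,cv2.COLOR_RGB2HSV),(4,150,150),(18,255,255))
    for c in cv2.findContours(m,0,1)[0]:
        if cv2.contourArea(c)>80: (u,v),r=cv2.minEnclosingCircle(c); print(tag,u,v,r,ray("top",u,v,.045).round(4))
E
python3 - <<'E'
from h import *
rings(np.load("top0.npz")["p"]); to(.499,-.0545,.2)
E
python3 -m pendant '[[0.12,-0.11,0,0],[0.24,-0.23,0,0],[0.36,-0.34,0,0],[0.48,-0.46,0,0],[0.6,-0.57,0,0]]' -1 60
python3 -m pendant '[[0.12,-0.11,0,0],[0.24,-0.23,0,0],[0.36,-0.34,0,0],[0.48,-0.46,0,0],[0.6,-0.57,0,0]]'
python3 -c "from h import *;to(.499,-.0545,.2)"
```

```text
355.650390625 247.3270721435547 7.335489749908447 [ 0.4994 -0.0553  0.045 ]
 477.125 226.8125 7.214723110198975 [ 0.5436 -0.3246  0.045 ]
tool delta mm [ 472.3 -454.5  103.8] units [ 2.362 -2.273  0.519] pos [ 0.1465 -0.6072  0.3032] yaw 13.6 w 0.999 grip 0.0 F [ 0.2 -0.2  0.1] j [ 1.23  0.44  0.02  1.57 -0.01  1.13 -0.08] t 0.1
time: 0.52
eef_pos: [0.2369, -0.4668, 0.3036]
tcp_rot: [[0.972, 0.234, -0.0], [0.234, -0.972, 0.001], [-0.0, -0.001, -1.0]]
wrist_force: [1.5, 0.5, -0.3]
width: 1.0
grip_force: 0.0
time: 0.93
eef_pos: [0.3268, -0.3279, 0.3038]
tcp_rot: [[0.972, 0.234, -0.0], [0.234, -0.972, 0.0], [-0.0, -0.0, -1.0]]
wrist_force: [-0.2, -0.5, -0.7]
width: 1.001
grip_force: 0.0
tool delta mm [ 231.5 -225.3  103.8] units [ 1.158 -1.127  0.519] pos [ 0.3268 -0.3279  0.3038] yaw 13.6 w 1.001 grip 0.0 F [-0.2 -0.5 -0.7] j [ 0.79  0.18 -0.14  1.94  0.03  1.02 -0.7 ] t 0.9333
```

```bash
python3 -m pendant '[[0.12,-0.11,0,0],[0.24,-0.23,0,0],[0.36,-0.34,0,0],[0.48,-0.46,0,0],[0.58,-0.56,0,0]]' >/dev/null
python3 -m pendant '[[0.12,-0.11,0.1,0],[0.24,-0.23,0.2,0],[0.36,-0.34,0.3,0],[0.48,-0.46,0.4,0],[0.54,-0.53,0.5,0]]' >/dev/null
python3 -m pendant '[[0,0,0,0],[0,0,0,0],[0,0,0,0],[0,0,0,0],[0,0,0,0]]' >/dev/null
python3 -c "from h import *;to(.4994,-.0553,.082)"
```

```text
tool delta mm [  8.7  -9.6 122.7] units [ 0.043 -0.048  0.614] pos [ 0.493  -0.0665  0.2048] yaw 13.4 w 0.998 grip 0.0 F [-0.1  0.8  0.9] j [ 0.28  0.37 -0.32  1.98  0.16  0.82 -1.47] t 2.1833
```

```bash
python3 -m pendant '[[0.04,-0.05,0.1,0],[0.04,-0.05,0.25,0],[0.04,-0.05,0.4,0],[0.04,-0.05,0.52,0],[0.04,-0.05,0.61,0]]' >/dev/null
python3 -m pendant '[[0,0,0,0],[0,0,0,0],[0,0,0,0],[0,0,0,0],[0,0,0,0]]' >/dev/null
python3 -c "from h import *;to(.4994,-.0553,.082)"
```

```text
tool delta mm [-0.2  1.4  1.3] units [-0.001  0.007  0.006] pos [ 0.4993 -0.0539  0.0833] yaw 13.5 w 0.998 grip 0.0 F [-0.4  0.3  0.5] j [ 0.19  0.56 -0.25  2.07  0.26  0.54 -1.59] t 3.0167
```

Close, wait, lift. The shift after closing shows my localisation bias.

```bash
python3 -m pendant '[[0,0,0,0],[0,0,0,0],[0,0,0,0],[0,0,0,0],[0,0,0,0]]' 1 60 >/dev/null
python3 -m pendant '[[0,0,0,0],[0,0,0,0],[0,0,0,0],[0,0,0,0],[0,0,0,0]]' >/dev/null
python3 -m pendant '[[0,0,0,0],[0,0,0,0],[0,0,0,0],[0,0,0,0],[0,0,0,0]]' >/dev/null
python3 -c "from h import *;to(.4994,-.0553,.082)"
python3 -m pendant '[[0,0,-0.1,0],[0,0,-0.2,0],[0,0,-0.3,0],[0,0,-0.4,0],[0,0,-0.4,0]]' >/dev/null
python3 - <<'E'
from h import *
to(.5242,.2596,.09)
p,d=capture("scene"); cv2.imwrite("pics/s1.png",p[...,::-1])
E
```

```text
tool delta mm [0.3 1.8 0.3] units [0.002 0.009 0.001] pos [ 0.4986 -0.0536  0.0823] yaw 13.6 w 0.384 grip 58.9 F [-1.2  0.4  6.5] j [ 0.19  0.56 -0.25  2.07  0.26  0.54 -1.59] t 4.2667
tool delta mm [  96.5 -298.8   75.1] units [ 0.482 -1.494  0.376] pos [ 0.5001 -0.0535  0.1651] yaw 13.6 w 0.382 grip 59.6 F [ 0.6 -0.4  0.1] j [ 0.24  0.43 -0.31  2.01  0.19  0.73 -1.52] t 4.6833
```

View pics/s1.png

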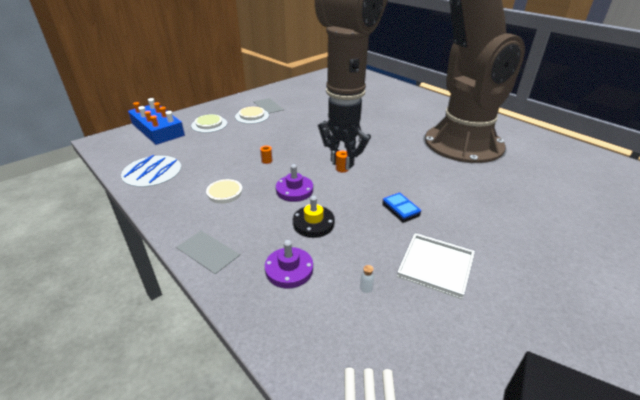

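The image shows the sleeve held between the fingers at (341,160). Next I carry it to the tray.

```bash
python3 -m pendant '[[0.05,-0.15,0,0],[0.1,-0.3,0,0],[0.14,-0.45,0,0],[0.19,-0.6,0,0],[0.24,-0.75,0,0]]' >/dev/null
python3 -m pendant '[[0.05,-0.15,0,0],[0.1,-0.3,0,0],[0.14,-0.45,0,0],[0.19,-0.6,0,0],[0.24,-0.74,0,0]]' >/dev/null
python3 -m pendant '[[0,0,0.05,0],[0,0,0.1,0],[0,0,0.2,0],[0,0,0.28,0],[0,0,0.33,0]]' >/dev/null
python3 -m pendant '[[0,0,0,0],[0,0,0,0],[0,0,0,0],[0,0,0,0],[0,0,0,0]]' >/dev/null
python3 -c "from h import *;to(.5242,.2596,.089)"
```

```text
tool delta mm [ 1.9 -0.4  7.8] units [ 0.01  -0.002  0.039] pos [0.5224 0.2587 0.0968] yaw 13.6 w 0.376 grip 59.7 F [-0.4 -0.7 -0.3] j [-0.35  0.63 -0.29  1.86  0.27  0.69 -2.13] t 6.4
```

```bash
python3 -m pendant '[[0,0,0.02,0],[0,0,0.03,0],[0,0,0.04,0],[0,0,0.04,0],[0,0,0.04,0]]' | grep -E 'eef|force'
python3 -m pendant '[[0,0,0,0],[0,0,0,0],[0,0,0,0],[0,0,0,0],[0,0,0,0]]' -0.6 | grep -E 'eef|force|width'
python3 -m pendant '[[0,0,0,0],[0,0,0,0],[0,0,0,0],[0,0,0,0],[0,0,0,0]]' -0.6 | grep -E 'eef|force|width'
python3 -m pendant '[[0,0,-0.1,0],[0,0,-0.25,0],[0,0,-0.4,0],[0,0,-0.55,0],[0,0,-0.7,0]]' -1 | grep -E 'eef|force|width'
python3 -m pendant '[[0,0.15,0,0],[0,0.3,0,0],[0,0.45,0,0],[0,0.6,0,0],[0,0.75,0,0]]' >/dev/null
python3 - <<'E'
from h import *
p,d=capture("top");rings(p); cv2.imwrite("pics/t2.png",p[...,::-1])
to(.5436,-.3246,.2)
E
```

```text
eef_pos: [0.5218, 0.2586, 0.0877]
wrist_force: [0.1, -0.1, 0.1]
grip_force: 59.7
eef_pos: [0.522, 0.2586, 0.088]
wrist_force: [-0.3, -0.7, -0.3]
width: 0.799
grip_force: 0.0
eef_pos: [0.5219, 0.2586, 0.0879]
wrist_force: [-0.7, -0.3, -0.2]
width: 0.799
grip_force: 0.0
eef_pos: [0.5216, 0.2585, 0.2293]
wrist_force: [0.2, -0.2, 0.2]
width: 0.999
grip_force: 0.0
 477.2011413574219 226.66091918945312 7.39031457901001 [ 0.5439 -0.3248  0.045 ]
tool delta mm [-112.4  413.4   29.8] units [-0.562  2.067  0.149] pos [0.559  0.1037 0.2277] yaw 13.1 w 1.002 grip 0.0 F [ 1.1 -7.3 -1.3] j [-0.05  0.44 -0.31  1.79  0.17  0.94 -1.78] t 8.5333
```

View pics/t2.png

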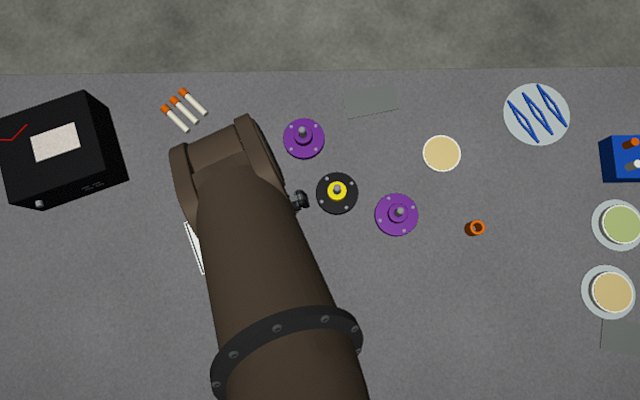

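The arm hides the tray in this view, and the wide sleeve hasn't moved from (477,227). I'll go to it and look at the tray from there.

```bash
python3 -m pendant '[[-0.04,0.14,0,0],[-0.08,0.28,0,0],[-0.11,0.41,0,0],[-0.15,0.55,0,0],[-0.18,0.67,0,0]]' >/dev/null
python3 -m pendant '[[-0.04,0.14,0,0],[-0.08,0.28,0,0],[-0.11,0.41,0,0],[-0.15,0.55,0,0],[-0.18,0.67,0,0]]' >/dev/null
python3 -m pendant '[[-0.04,0.14,0,0],[-0.08,0.28,0,0],[-0.11,0.41,0,0],[-0.15,0.55,0,0],[-0.18,0.66,0.05,0]]' >/dev/null
python3 -m pendant '[[0,0,0,0],[0,0,0,0],[0,0,0,0],[0,0,0,0],[0,0,0,0]]' >/dev/null
python3 - <<'E'
from h import *
p,d=capture("top");rings(p); cv2.imwrite("pics/t3.png",cv2.resize(p[...,::-1][150:300,150:400],(750,450)))
to(.5438,-.3247,.082)
E
```

```text
214.2058868408203 237.3627471923828 7.193331241607666 [0.5227 0.2606 0.045 ]
tool delta mm [ -8.4  23.2 136.3] units [-0.042  0.116  0.681] pos [ 0.5464 -0.3002  0.2183] yaw 13.7 w 0.995 grip 0.0 F [-0.1  1.1  0.5] j [ 0.57  0.52 -0.23  1.66  0.14  0.97 -1.04] t 10.25
```

View pics/t3.png

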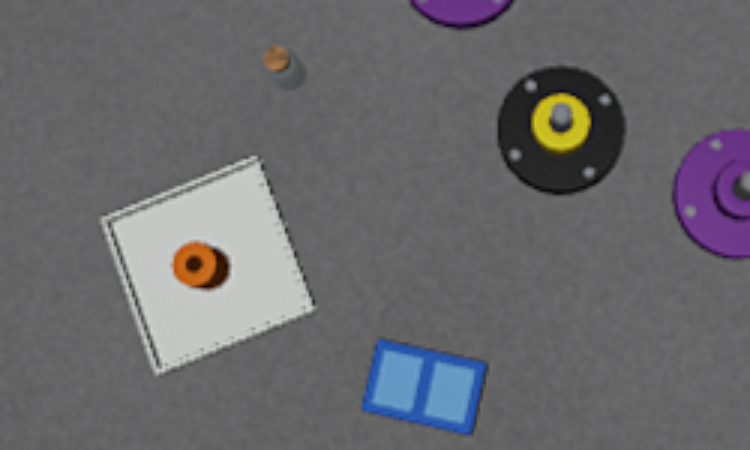

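The narrow sleeve stands in the middle of the tray (crop pixel (194,264)), let go. Now I grasp the wide one.

```bash
python3 -m pendant '[[-0.04,0.115,0,0],[-0.04,0.115,0.1,0],[-0.04,0.115,0.2,0],[-0.04,0.115,0.3,0],[-0.04,0.115,0.4,0]]' >/dev/null
python3 -m pendant '[[0,0,0.1,0],[0,0,0.16,0],[0,0,0.22,0],[0,0,0.26,0],[0,0,0.26,0]]' >/dev/null
python3 -m pendant '[[0,0,0,0],[0,0,0,0],[0,0,0,0],[0,0,0,0],[0,0,0,0]]' >/dev/null
python3 -c "from h import *;to(.5438,-.3250,.085)"
```

```text
tool delta mm [ 0.2 -0.8  1.5] units [ 0.001 -0.004  0.008] pos [ 0.5438 -0.3258  0.0865] yaw 13.6 w 1.001 grip 0.0 F [-0.8  1.   0.2] j [ 0.58  0.69 -0.19  1.73  0.19  0.73 -1.04] t 11.5
```

```bash
python3 -m pendant '[[0,0,0,0],[0,0,0,0],[0,0,0,0],[0,0,0,0],[0,0,0,0]]' 1 70 >/dev/null
python3 -m pendant '[[0,0,0,0],[0,0,0,0],[0,0,0,0],[0,0,0,0],[0,0,0,0]]' >/dev/null
python3 -m pendant '[[0,0,0,0],[0,0,0,0],[0,0,0,0],[0,0,0,0],[0,0,0,0]]' >/dev/null
python3 -c "from h import *;to(.5438,-.3250,.085)"
python3 -m pendant '[[0,0,-0.1,0],[0,0,-0.2,0],[0,0,-0.3,0],[0,0,-0.4,0],[0,0,-0.5,0]]' >/dev/null
python3 -m pendant '[[0,0,0,0],[0,0,0,0],[0,0,0,0],[0,0,0,0],[0,0,0,0]]' >/dev/null
python3 - <<'E'
from h import *
to(.627,-.014,.187)
q=np.load("top0.npz"); p,d=q["p"],q["d"]; P=cloud("top",d)[175:210,315:360].reshape(-1,3)
h=P[P[:,2]>.074]; print("pin",len(h),h.mean(0),h.max(0),h.min(0))
h=P[(abs(P[:,2]-.02)<.004)]; print("base",(h.max(0)+h.min(0))/2)
p,d=capture("scene"); cv2.imwrite("pics/s4.png",cv2.resize(p[50:250,180:420,::-1],(720,600))); np.savez("s4.npz",p=p,d=d)
E
```

```text
tool delta mm [ 0.2 -0.7  1.2] units [ 0.001 -0.003  0.006] pos [ 0.5438 -0.3257  0.0862] yaw 13.6 w 0.369 grip 69.5 F [-0.3  0.2  5.3] j [ 0.58  0.7  -0.19  1.73  0.19  0.73 -1.04] t 12.75
tool delta mm [ 154.7 -283.    -2.3] units [ 0.774 -1.415 -0.011] pos [ 0.5429 -0.3254  0.1846] yaw 13.6 w 0.367 grip 69.3 F [-0.6  0.1 -0.3] j [ 0.6   0.57 -0.22  1.67  0.15  0.92 -1.01] t 13.5833
pin 46 [ 0.61613428 -0.01435151  0.13937548] [ 0.63594275 -0.00245255  0.98301433] [ 0.4432776  -0.02140419  0.07436506]
base [ 0.62956084 -0.01544989  0.01996675]
```

View pics/s4.png

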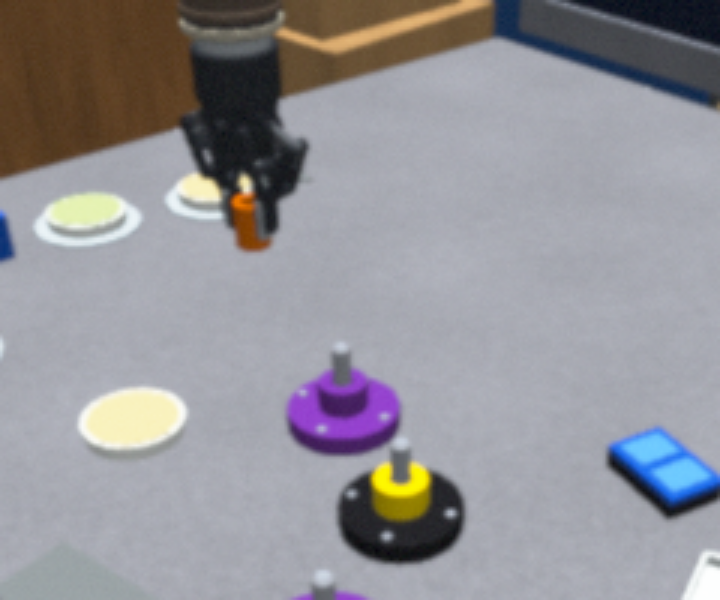

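The wide sleeve is held upright at crop pixel (252,222). I refine the pin position in both views while moving over.

```bash
python3 -m pendant '[[0,0,-0.1,0],[0.08,-0.14,-0.1,0],[0.16,-0.29,-0.1,0],[0.24,-0.43,-0.1,0],[0.32,-0.57,-0.1,0]]' >/dev/null
python3 -m pendant '[[0.08,-0.14,0,0],[0.16,-0.29,0,0],[0.24,-0.43,0,0],[0.3,-0.56,0,0],[0.35,-0.65,0,0]]' >/dev/null
python3 -m pendant '[[0,0,0,0],[0,0,0,0],[0,0,0,0],[0,0,0,0],[0,0,0,0]]' >/dev/null
python3 - <<'E'
from h import *
for n,f in(("top","top0.npz"),("scene","scene0.npz"),("scene","s4.npz")):
    q=np.load(f); P=cloud(n,q["d"]); hsv=cv2.cvtColor(q["p"],cv2.COLOR_RGB2HSV)
    m=(abs(P[...,2]-.081)<.004)&(np.hypot(P[...,0]-.627,P[...,1]+.014)<.02); h=P[m]; v,u=np.nonzero(m)
    if len(h): print(n,"pin",len(h),np.median(h,0).round(4),"raycast",ray(n,u.mean(),v.mean(),.081).round(4), u.min(),u.max(),v.min(),v.max())
    b=(abs(P[...,2]-.02)<.003)&(np.hypot(P[...,0]-.627,P[...,1]+.014)<.06)&(q["p"].max(-1)<60); h=P[b]
    c,r=cv2.minEnclosingCircle((h[:,:2]*1000).astype(np.float32)); print(" base",c,r)
    y=cv2.inRange(hsv,(22,150,80),(36,255,255))>0; h=P[y&(abs(P[...,2]-.046)<.003)&(np.hypot(P[...,0]-.627,P[...,1]+.014)<.04)]
    c,r=cv2.minEnclosingCircle((h[:,:2]*1000).astype(np.float32)); print(" collar",c,r)
to(.627,-.014,.187)
E
```

```text
top pin 41 [ 0.628  -0.0148  0.0807] raycast [ 0.6283 -0.015   0.081 ] 334 340 184 190
 base (628.6395874023438, -15.10649585723877) 49.66477966308594
 collar (628.4862060546875, -14.644678115844727) 21.58358383178711
scene pin 25 [ 0.6283 -0.0132  0.0802] raycast [ 0.6289 -0.0124  0.081 ] 310 316 196 200
 base (628.9523315429688, -12.040840148925781) 48.40815734863281
 collar (627.4550170898438, -14.418343544006348) 21.900482177734375
scene pin 23 [ 0.6285 -0.013   0.08  ] raycast [ 0.6286 -0.0129  0.081 ] 310 316 196 199
 base (628.6961669921875, -12.550357818603516) 47.95040512084961
 collar (626.9539794921875, -15.277796745300293) 22.024585723876953
tool delta mm [ 20.8 -40.9  18.6] units [ 0.104 -0.204  0.093] pos [ 0.6163 -0.0586  0.2057] yaw 13.4 w 0.371 grip 69.3 F [ 1.   0.2 -0.4] j [ 0.18  0.53 -0.25  1.68  0.16  0.94 -1.47] t 14.8833
```

```bash
python3 -m pendant '[[0.05,-0.1,0,0],[0.11,-0.197,0,0],[0.11,-0.197,0,0],[0.11,-0.197,0.05,0],[0.11,-0.197,0.09,0]]' >/dev/null
python3 -m pendant '[[0,0,0,0],[0,0,0,0],[0,0,0,0],[0,0,0,0],[0,0,0,0]]' >/dev/null
python3 - <<'E'
from h import *
to(.6283,-.0152,.167)
p,d=capture("scene"); s=p[120:270,220:420,::-1]; cv2.imwrite("pics/s5.png",cv2.resize(s,(800,600),interpolation=2))
P=cloud("scene",d); m=(cv2.inRange(cv2.cvtColor(p,cv2.COLOR_RGB2HSV),(4,150,60),(18,255,255))>0)&(np.hypot(P[...,0]-.628,P[...,1]+.015)<.04)
print(P[m].min(0),P[m].max(0)); v,u=np.nonzero(m); print(u.min(),u.max(),v.min(),v.max())
f,cx,cy,R,t,_=cam("scene")
for Z in (.1,.081,.02): c=R@np.array([.6283,-.0150,Z])+t; print(Z,c[:2]/c[2]*f+[cx,cy])
E
```

```text
tool delta mm [-0.9  1.2 21.2] units [-0.005  0.006  0.106] pos [ 0.6289 -0.0139  0.1882] yaw 13.5 w 0.371 grip 69.4 F [ 0.3 -0.5  0.7] j [ 0.1   0.57 -0.25  1.68  0.17  0.92 -1.54] t 15.7167
[ 0.61512012 -0.03200868  0.10343367] [0.64562206 0.00757419 0.16955821]
305 319 169 192
0.1 [312.34414341 190.09166757]
0.081 [312.41144478 196.97499068]
0.02 [312.61611624 217.90799179]
```

View pics/s5.png

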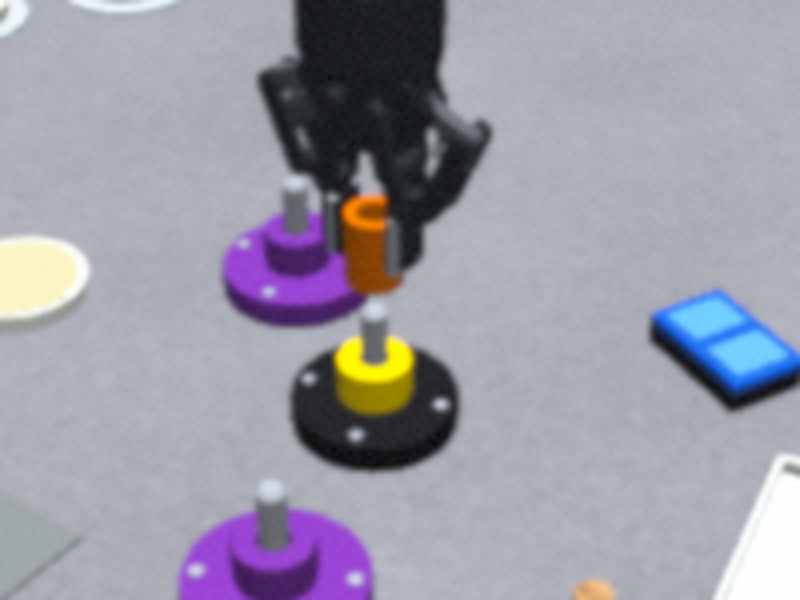

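The sleeve's axis (crop column 373) lines up with the pin (374). I descend slowly while watching force.

```bash
python3 -m pendant '[[-0.003,0.004,0,0],[-0.003,0.004,0.03,0],[-0.003,0.004,0.06,0],[-0.003,0.004,0.09,0],[-0.003,0.004,0.11,0]]' | grep -E 'eef|wrist'
python3 -m pendant '[[0,0,0.01,0],[0,0,0.02,0],[0,0,0.03,0],[0,0,0.04,0],[0,0,0.04,0]]' | grep -E 'eef|wrist'
```

```text
eef_pos: [0.6279, -0.0145, 0.1646]
wrist_force: [-0.3, -0.3, -0.3]
eef_pos: [0.6282, -0.0145, 0.1576]
wrist_force: [0.2, 0.3, 0.7]
```

It is about 9 mm over the pin without force. I keep going.

```bash
python3 -m pendant '[[0,0,0.02,0],[0,0,0.04,0],[0,0,0.06,0],[0,0,0.08,0],[0,0,0.1,0]]' | grep -E 'eef|wrist'
python3 -m pendant '[[0,0,0.01,0],[0,0,0.01,0],[0,0,0.01,0],[0,0,0.01,0],[0,0,0.01,0]]' | grep -E 'eef|wrist'
python3 -m pendant '[[0,0,0.01,0],[0,0,0.01,0],[0,0,0.01,0],[0,0,0.01,0],[0,0,0.01,0]]' | grep -E 'eef|wrist'
```

```text
eef_pos: [0.6282, -0.0145, 0.1374]
wrist_force: [0.8, -0.3, 0.6]
eef_pos: [0.6285, -0.0145, 0.1361]
wrist_force: [0.0, 0.2, -0.8]
eef_pos: [0.6284, -0.0145, 0.1339]
wrist_force: [-0.3, -0.1, -0.1]
```

```bash
python3 -m pendant '[[0,0,0.005,0],[0,0,0.01,0],[0,0,0.015,0],[0,0,0.02,0],[0,0,0.02,0]]' | grep -E 'eef|wrist'
python3 -m pendant '[[0,0,0.005,0],[0,0,0.01,0],[0,0,0.015,0],[0,0,0.02,0],[0,0,0.02,0]]' | grep -E 'eef|wrist'
python3 -m pendant '[[0,0,0.005,0],[0,0,0.01,0],[0,0,0.01,0],[0,0,0.01,0],[0,0,0.01,0]]' | grep -E 'eef|wrist'
python3 - <<'E'
from h import *
F=[];Z=[]
for i in range(4):
    p,d=capture("scene"); s=bot.read_state();F.append(s["wrist_force"][2]);Z.append(s["eef_pos"][2])
print(np.mean(F),Z); cv2.imwrite("pics/s6.png",cv2.resize(p[165:225,275:355,::-1],(800,600),interpolation=2))
E
```

```text
eef_pos: [0.6285, -0.0145, 0.1299]
wrist_force: [-0.8, 0.5, 2.9]
eef_pos: [0.6285, -0.0144, 0.1259]
wrist_force: [-1.2, 0.2, 6.1]
eef_pos: [0.6285, -0.0144, 0.1242]
wrist_force: [-1.0, 1.0, 6.4]
6.73159859500687 [np.float64(0.12415180733419476), np.float64(0.12419004322947988), np.float64(0.12418985254253515), np.float64(0.12418080387802621)]
```

View pics/s6.png

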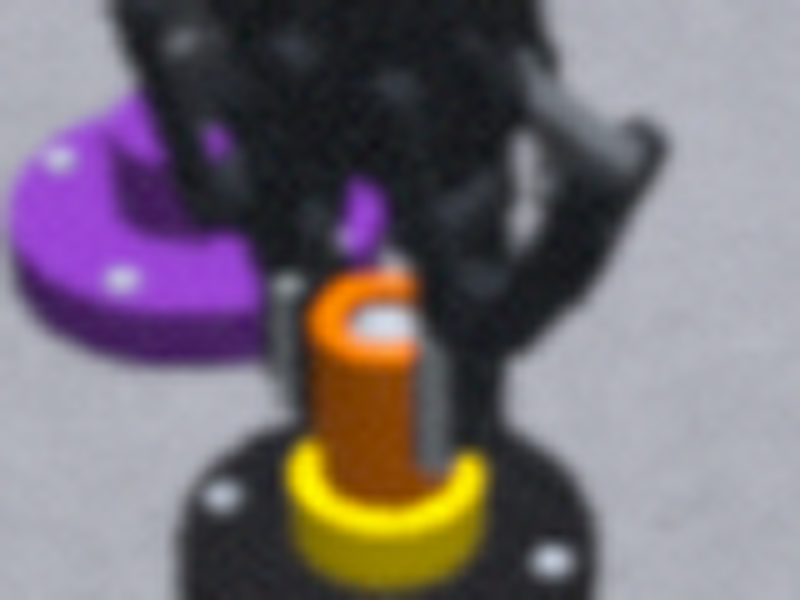

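The sleeve is on the pin (crop (385,320)) and pressing the collar. Force and kinematics put the collar at about 7–8 mm, so it needs about 2.3 mm more.

```bash
python3 -m pendant '[[0,0,0.003,0],[0,0,0.006,0],[0,0,0.009,0],[0,0,0.012,0],[0,0,0.012,0]]' | grep -E 'eef|wrist'
python3 -m pendant '[[0,0,0,0],[0,0,0,0],[0,0,0,0],[0,0,0,0],[0,0,0,0]]' | grep -E 'eef|wrist|time'
python3 - <<'E'
from h import *
F=[];Z=[]; O=[];Y=[];N=[]
for i in range(8):
    p,d=capture("scene"); s=bot.read_state();F.append(s["wrist_force"][2]);Z.append(s["eef_pos"][2])
    P=cloud("scene",d); near=np.hypot(P[...,0]-.628,P[...,1]+.0147); hsv=cv2.cvtColor(p,cv2.COLOR_RGB2HSV)
    O+=list(P[(cv2.inRange(hsv,(8,150,200),(18,255,255))>0)&(near<.0165)&(near>.011)][:,2]); Y+=list(P[(cv2.inRange(hsv,(22,150,200),(34,255,255))>0)&(near<.0215)][:,2]); N+=list(P[(hsv[...,1]<80)&(near<.006)&(hsv[...,2]>120)][:,2])
print(np.mean(F),Z[-1]); print("sleeve top",len(O),np.median(O) if O else 0,"collar",len(Y),np.median(Y) if Y else 0,"pin",len(N),np.median(N) if N else 0)
E
```

```text
eef_pos: [0.6285, -0.0145, 0.1218]
wrist_force: [-1.5, -0.6, 7.3]
time: 20.13
eef_pos: [0.6285, -0.0144, 0.1219]
wrist_force: [-2.2, -0.5, 8.9]
7.8641019029084305 0.12193112057918393
sleeve top 211 0.08054917406413876 collar 484 0.03559952885000732 pin 145 0.08072174524151567
```

The sleeve top (80.5 mm), pin top (80.7 mm), collar (35.6 mm) and force (7.9 N) all agree, so I hand in.

```bash
python3 -c "from bench import finish_job; print(finish_job())"
```

```text
the job is handed in; nothing more can be done
None
```

I handed the job in with the narrow sleeve standing in the reject tray, let go, and the wide sleeve held on the pin with its top within about 0.2 mm of the pin's top (collar pressed about 10 mm, about 8 N); the hand-in gave no verdict.

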